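Put the drill battery on charge and set the charger's selector

TASK

Take the battery pack out of the plywood pigeonhole, lay it down and take it by its other end, and slide it, copper contacts first, fully home in the charger's bay. Once it is home, turn the charger's selector dial to the mark with three bars and let go. Leave the other things on the bench where they are.

Things in the scene. Friction and masses are not known exactly. Their poses are not given: they have to be found in the camera images.
- pack: black battery pack, 150 long x 60 wide x 55 high, 0.6 kg. Origin: centre of the underside; x along its length to the contact nose, z up. Main block x -75 to +55 mm; grey contact nose (48 wide, 43 high, three copper strips on top) x +55 to +75. It starts lying on the bench in the rack, 65 to 73 mm of its nose end sticking out, its tail covered by the rack.
- pack_nose (a point): end face of the pack's contact nose, at pack x +75 mm, 27.5 mm above its underside; axes as the pack's
- rack: fixed plywood pigeonhole unit, 72 mm high. Origin: on the bench, in the middle of the pack's pigeonhole; x points into it. Mouth at x -50 mm, rear wall at x +50; inside 68 wide (y -34 to +34) and 62 high, no floor (the bench), walls 10 thick. A second pigeonhole with sanding blocks lies at y -44 to -130. The pack's nose points out (rack -x).
- charger: fixed grey charging station. Origin: on the bench under the middle of its front face; x into the housing, y left, z up. Housing x 0 to 110, y -125 to +125, 76 mm high. Bay: roofed slot centred on y +65, 68 wide, 61 high, 70 deep (x 0 to 70), floor 10 mm above the bench. In front a flat deck, 10 thick, x -110 to 0, y +7 to +123. Dial on the top at x +40, y -55.
- bay_mouth (a point): middle of the bay's floor at the mouth (charger x 0, y +65, z +10 mm); axes as the charger's
- bay_stop (a point): middle of the bay's floor at the stop (charger x +70, y +65, z +10 mm); the pack's nose touches here when fully home, and 80 mm of its tail then stick out
- dial (a joint): angle of the selector dial, rad, growing clockwise seen from above. Four detents: 0 (mark of one bar), 0.8 (two bars), 1.6 (three bars), 2.4 (four bars); end stops just outside. The pointer's direction, anticlockwise from the charger's x axis, is 1.2 minus this angle. Passing a detent takes about 0.12 N m.
- dial_grip (a point): on the dial's vertical axis, 109 mm above the bench, at the height to grip. x points along the dial's grip bar to the pointer end (pointed, white line on top), z up. The bar is 72 long x 16 wide, its top 13 mm above this point; the 84 mm disc under it ends 25 mm below this point, the housing's top 33 mm below.
- paint_can: bystander: metal tin, 80 diameter, 90 high; origin at the centre of its underside
- screw_jar: bystander: glass jar with a steel cap, 70 diameter, 100 high; origin at the centre of its underside
- spray_can: bystander: spray can, 64 diameter, 160 high; origin at the centre of its underside
- glue_bottle: bystander: white bottle, 64 diameter, 170 high; origin at the centre of its underside
- tape_measure: bystander: tape measure, 82 x 68 x 40; origin at the centre of its underside
- offcut: bystander: wood offcut, 120 x 60 x 34; origin at the centre of its underside

How it is judged:
By the outcome, as a careful person would: the job done as asked, in the order asked, and still so for the second after the job is handed in, with the robot touching nothing.
It also fails if it takes over 72 s, if anything falls off the work surface, if the arm or the gripper's body presses on something with over 40 N, if the wrist force passes 120 N, or if a joint passes its speed limit or range.

ROBOT

A 7-joint arm with a two-finger parallel gripper is mounted at the origin on the work surface. World frame = base frame: x ahead of the robot, y to its left, z up, the work surface at z = 0. Lengths are in m, angles in rad, forces in N, time in s.
With the tool pointing down it reaches from about 0.35 to 0.9 m from the base axis. Payload 19.9 kg.
Tool frame: the origin (TCP) lies midway between the tips of the shut fingers; the grasp point (between the pads) lies 19 mm behind it; z points along the fingers, y is the line along which they close (so a half turn about z gives the same grasp; the last joint's range is limited). The gripper opens to 94 mm and grips with 3 to 60 N. Pads are 16 mm wide; open, the fingers measure 119 mm over their backs; the gripper's body (75 mm by 177 mm) begins 78 mm behind the grasp point.
Start: joints at [-1.347, 0.417, -0.01, 1.614, 0.005, 1.111, -0.053], TCP at [0.164, 0.603, 0.205] pointing down, gripper open.
Joint ranges: [-2.81, 2.81], [-0.39, 2.02], [-1.27, 1.25], [0.06, 2.57], [-1.19, 4.33], [0.19, 2], [-2.82, 2.82]. Speed limits (rad/s): [1.89, 1.89, 2.39, 2.39, 3.01, 3.01, 3.01].

INTERFACE

Orientations are given as a rotation vector (axis times angle).
In Python, from workcell import robot gives the robot as it stands. The module is installed in compiled form; this text tells all that it offers.
- The arm moves only by the tool move_arm, never from a script. Its argument "deltas" is a list that holds one entry, the list of rows, each a list of 5 numbers: the shift along the tool's x, y, z in cm, then the turn about the tool's z in rad, then the opening, from -1 (shut) to 1 (fully open). A call has 1 to 10 rows; each row shifts and turns the commanded pose from where the row before left it, along the tool's axes as they then stand; what a row does not reach is not made up. A row lasts 1/10 s, in which the tool goes at most 50 mm and 8.59 degrees, less where a joint would pass 70% of its speed; a pose out of reach is approached as far as the arm can. A call is refused whole if a number of a shift passes 5 or a number of a turn 0.15, either way. A call with a gripper value outside its range is refused whole. The fingers move at their own pace and stop on an object; the grip force is fixed at half the most. Time passes only in rows, so rows that do not move let the fingers close. It gives the time, the measured TCP pose, the force, the opening and the grip force at its end, in the units of the state.
- robot.sense(): the state, without advancing time (a new reading comes with each control period).
- robot.read_camera(name): name is "scene" or "top" or "wrist"; returns the picture (420x560x3 uint8, red, green, blue); there is no depth.
- robot.camera_model(name): a dict with "mtx" (3x3 intrinsics, pixels), "eye" and "orientation" of the camera in the world; the wrist camera has in their place "T_tool_cam" (4x4, takes a point from camera to tool coordinates, whose origin is the TCP and whose axes are the flange's). Camera axes: x right, y up, looking along -z (the intrinsics and any distortion apply to the point x, -y, -z); pixel columns grow to the right and rows downward; lengths in m; the calibration is good to about 2 mm. The wrist camera is an equidistant fisheye: a pixel r from the principal point sees the ray r / f radians off the axis. A picture is of the moment at which its call begins: read the wrist's pose just before it. camera_model takes no time and is no camera call.
- robot.hand_in(): hands the job in; it is judged then, once.
Trained networks look in the newest picture that a camera, given by its name, has taken for a name from the list of things; names that differ only in an ending like _2 or _b are one class to them, and where a whole thing is asked for, a point or a joint stands for the part that bears it (a point fixed in the world has none). Each returns a list of dicts, best first, with "score" (0 to 1); they miss things now and then, are a little off and sometimes report something else, mostly with a low value. They report only what shows in the picture. A call takes as long as a camera call.
- robot.trace(thing, camera): "pixels" (420x560 bool, what is visible of it) and "centre" ([row, column] in pixels, amid what is visible of it).
- robot.spot_point(thing, camera): "centre" ([row, column] in pixels: a listed point, or the origin of a listed thing).
The state is a dict: "clock": time; "q": joint angles; "dq": joint speeds; "tau": joint torques, N m; "position": TCP position; "eef_rot": TCP orientation; "wrist_force": force on the tool from outside, world axes, zero at the start; "ft_torque": the same for the moment, N m; "gripper_width": finger opening in m; "grip_force": force on a finger pad.
Only numpy, scipy, OpenCV 4.12 (cv2) and the standard library are available. Lean on these libraries where they do the work, as an engineer would, in place of code of your own. Each camera call takes 0.05 s, during which the arm holds its last target. There are 200 camera calls.

## Working session

There is one attempt and no reset: what is moved stays moved. The work goes in short steps, Python scripts to look and compute and a tool call to move; the robot and the scene stay as the last step left them, time stands still between calls to the robot, and variables do not carry over. Pictures are saved under pics/ and viewed, at most 10 in all, crops included, and the job is handed in when it is done.

Besides the shell and the picture viewer there is one more tool, called after "Request:" as a command line: name --argument value ..., lists and objects as JSON in quotes. move_arm: Moves the arm, as the interface text tells. Its arguments: {"type":"object","properties":{"deltas":{"type":"array"}},"required":["deltas"]}

```bash
mkdir -p pics
cat > h.py <<'E'
import numpy as np, cv2
from scipy.spatial.transform import Rotation as R
from workcell import robot
def cam(n):
    m=robot.camera_model(n); return m
def ray(n,rc,state=None):
    m=cam(n); K=np.array(m["mtx"]); u=(rc[1]-K[0,2])/K[0,0]; v=(rc[0]-K[1,2])/K[1,1]
    if n=="wrist":
        th=np.hypot(u,v); s=np.sin(th)/max(th,1e-9); d=np.array([u*s,-v*s,-np.cos(th)])
        T=np.array(m["T_tool_cam"]); s=state or robot.sense()
        W=np.eye(4); W[:3,:3]=R.from_rotvec(s["eef_rot"]).as_matrix(); W[:3,3]=s["position"]
        T=W@T; return T[:3,3],T[:3,:3]@d
    d=np.array([u,-v,-1.]); o=np.array(m["orientation"])
    Rm=o if o.shape==(3,3) else R.from_rotvec(o).as_matrix()
    return np.array(m["eye"]),Rm@d
def hit(n,rc,z,state=None):
    e,d=ray(n,rc,state); return e+d*(z-e[2])/d[2]
def save(n,f): 
    im=robot.read_camera(n); cv2.imwrite("pics/"+f,im[:,:,::-1]); return im
E
python3 - <<'E'
from h import *
for n in("scene","top","wrist"): save(n,n+"0.png"); print(n,cam(n))
s=robot.sense(); print(s)
for n in("top","scene"):
  for t,z in (("pack",0),("pack_nose",.0275),("rack",0),("charger",0),("bay_mouth",.01),("bay_stop",.01),("dial_grip",.109),("paint_can",0),("screw_jar",0),("spray_can",0),("glue_bottle",0),("tape_measure",0),("offcut",0)):
    r=robot.spot_point(t,n)
    for k in r[:2]: print(n,t,round(k["score"],2),np.round(k["centre"],1),hit(n,k["centre"],z).round(3))
E
```

```text
scene {'mtx': array([[405.2759038 ,   0.        , 283.39835444],
       [  0.        , 405.2759038 , 210.60000928],
       [  0.        ,   0.        ,   1.        ]]), 'eye': array([1.07524968, 0.64368024, 0.66913938]), 'orientation': array([0.38216911, 1.19257989, 2.22336919])}
top {'mtx': array([[386.30630932,   0.        , 278.53812771],
       [  0.        , 386.30630932, 213.26961044],
       [  0.        ,   0.        ,   1.        ]]), 'eye': array([ 0.41277123, -0.02991156,  1.13828891]), 'orientation': array([ 0.10518135, -0.13214279, -1.58009914])}
wrist {'mtx': array([[325.1922621 ,   0.        , 272.60364221],
       [  0.        , 325.1922621 , 208.40389248],
       [  0.        ,   0.        ,   1.        ]]), 'T_tool_cam': array([[ 1.04292373e-04,  9.67465480e-01,  2.53003031e-01,
         7.35951155e-02],
       [ 9.99999957e-01, -3.19052394e-05, -2.90214512e-04,
         1.51438482e-04],
       [-2.72700400e-04,  2.53003050e-01, -9.67465442e-01,
        -1.79273630e-01],
       [ 0.00000000e+00,  0.00000000e+00,  0.00000000e+00,
         1.00000000e+00]])}
{'clock':
[... 1375 characters left out ...]
39.5 378.4] [0.368 0.12  0.   ]
scene pack_nose 0.72 [282.3 339.5] [0.582 0.19  0.027]
scene rack 0.93 [326.4 387.3] [0.575 0.325 0.   ]
scene charger 0.33 [241.4 380.7] [0.369 0.129 0.   ]
scene bay_mouth 0.91 [239.3 274.1] [ 0.589 -0.046  0.01 ]
scene bay_stop 0.76 [251. 256.] [ 0.653 -0.037  0.01 ]
scene dial_grip 0.74 [194.1 229.7] [ 0.637 -0.172  0.109]
scene paint_can 0.9 [314.4 263.4] [0.755 0.138 0.   ]
scene screw_jar 0.87 [277.6 220.4] [ 0.769 -0.019  0.   ]
scene spray_can 0.72 [336.2 288.8] [0.748 0.217 0.   ]
scene glue_bottle 0.61 [187.3 200.4] [ 0.603 -0.429  0.   ]
scene tape_measure 0.75 [242.2 378.2] [0.377 0.127 0.   ]
scene offcut 0.85 [172.8 272. ] [ 0.366 -0.357  0.   ]
```

View pics/top0.png

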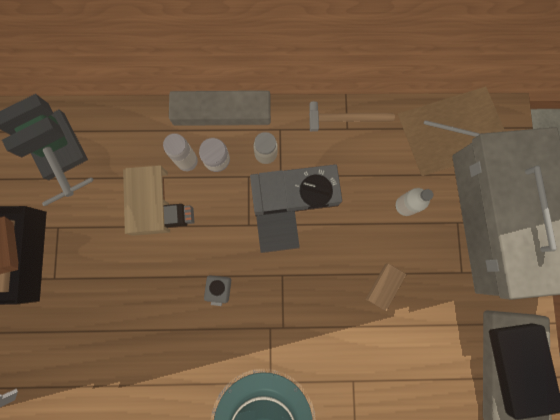

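View pics/scene0.png

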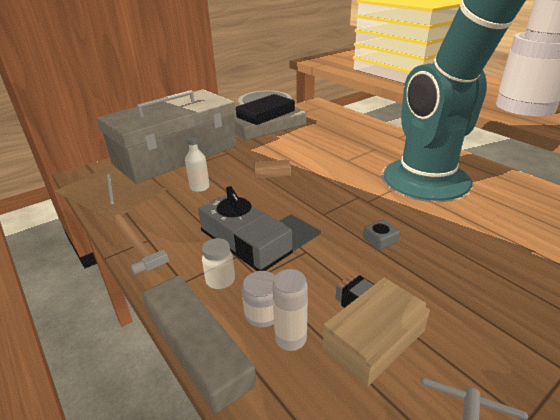

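The top view shows the rack at about (145,200) with the pack's nose sticking out at (190,215). The charger is at (296,190), its deck at (277,230), and the dial at (316,190) with its pointer towards the left. The scene view agrees. Next I'll move over the pack to measure it with the wrist camera.

Request:
move_arm --deltas '[[[-4.2,-2.05,0,0,1],[-4.2,-2.05,0,0,1],[-4.2,-2.05,0,0,1],[-4.2,-2.05,0,0,1],[-4.2,-2.05,0,0,1],[-4.2,-2.05,0,0,1],[-4.2,-2.05,0,0,1],[-4.2,-2.05,0,0,1],[-4.2,-2.05,0,0,1],[-4.2,-2.05,0,0,1]]]'

```text
clock: 2.45
position: [0.5165, 0.294, 0.2057]
eef_rot: [0.414, 3.114, 0.0]
wrist_force: [1.2, 0.8, 0.4]
gripper_width: 0.0942
grip_force: 0.0
```

Request:
move_arm --deltas '[[[-4.2,-2.05,0,0.13,1],[0,0,0,0.14,1],[0,0,0,0.14,1],[0,0,0,0.14,1],[0,0,0,0.14,1],[0,0,0,0.14,1],[0,0,0,0.14,1],[0,0,0,0.14,1],[0,0,0,0.14,1],[0,0,0,0,1]]]'

```text
clock: 3.45
position: [0.5504, 0.2648, 0.2054]
eef_rot: [2.161, 2.28, -0.0]
wrist_force: [0.3, -0.6, -0.5]
gripper_width: 0.0943
grip_force: 0.0
```

```bash
cat >> h.py <<'E'
def yaw(s=None):
    M=R.from_rotvec((s or robot.sense())["eef_rot"]).as_matrix(); return np.arctan2(M[1,1],M[0,1])
def goto(x=None,y=None,z=None):
    s=robot.sense(); p=s["position"]; t=np.array([p[i] if v is None else v for i,v in enumerate((x,y,z))])
    M=R.from_rotvec(s["eef_rot"]).as_matrix(); print("shift cm",(M.T@(t-p)*100).round(2),"at",p.round(4),"yaw",round(yaw(s),3))
def proj(n,P,s):
    m=cam(n);K=np.array(m["mtx"]); T=np.array(m["T_tool_cam"]); W=np.eye(4); W[:3,:3]=R.from_rotvec(s["eef_rot"]).as_matrix(); W[:3,3]=s["position"]
    c=np.linalg.inv(W@T)@np.append(P,1); v=np.array([c[0],-c[1],-c[2]]); r=np.hypot(v[0],v[1]); th=np.arctan2(r,v[2])
    return np.array([K[1,2]+K[1,1]*th*v[1]/r,K[0,2]+K[0,0]*th*v[0]/r])
def flat(im,s,x0,x1,y0,y1,z,ppm=1000):
    "ortho picture of plane z: rows = x falling, cols = y falling"
    xs=np.arange(x1,x0,-1/ppm); ys=np.arange(y1,y0,-1/ppm)
    mp=np.array([[proj("wrist",(x,y,z),s) for y in ys] for x in xs],np.float32)
    return cv2.remap(im,mp[...,1],mp[...,0],cv2.INTER_LINEAR)
E
python3 - <<'E'
from h import *
goto(); s=robot.sense(); im=save("wrist","w1.png")
for t,z in (("pack",0),("pack_nose",.0275),("rack",0)):
  for k in robot.spot_point(t,"wrist")[:2]: print(t,round(k["score"],2),np.round(k["centre"],1),hit("wrist",k["centre"],z,s).round(4))
f=flat(im,s,.48,.70,.12,.40,.055,2500); cv2.imwrite("pics/f1.png",f[:,:,::-1]); print(f.shape)
E
```

```text
shift cm [0. 0. 0.] at [0.5504 0.2648 0.2054] yaw 0.054
pack 0.49 [227.5 420.5] [ 0.7507  0.222  -0.    ]
pack_nose 0.82 [246.3 294.4] [0.5794 0.2003 0.0275]
rack 0.96 [141.  296.8] [0.5757 0.3213 0.    ]
rack 0.63 [365.4 399.5] [ 0.7749 -0.0181 -0.    ]Traceback (most recent call last):
  File "<stdin>", line 5, in <module>
  File "h.py", line 32, in flat
    mp=np.array([[proj("wrist",(x,y,z),s) for y in ys] for x in xs],np.float32)
                  ~~~~^^^^^^^^^^^^^^^^^^^
  File "h.py", line 26, in proj
    m=cam(n);K=np.array(m["mtx"]); T=np.array(m["T_tool_cam"]); W=np.eye(4); W[:3,:3]=R.from_rotvec(s["eef_rot"]).as_matrix(); W[:3,3]=s["position"]
  File "h.py", line 5, in cam
    m=robot.camera_model(n); return m
ValueError: time passes only in moves, steps and waits
```

```bash
python3 - <<'E'
s=open("h.py").read()
i=s.index("def proj")
s=s[:i]+'''def proj(P,s):
    m=cam("wrist");K=np.array(m["mtx"]); T=np.array(m["T_tool_cam"]); W=np.eye(4); W[:3,:3]=R.from_rotvec(s["eef_rot"]).as_matrix(); W[:3,3]=s["position"]
    I=np.linalg.inv(W@T); c=np.asarray(P)@I[:3,:3].T+I[:3,3]; v=c*[1,-1,-1]; r=np.hypot(v[...,0],v[...,1])+1e-12; th=np.arctan2(r,v[...,2])
    return np.stack([K[1,2]+K[1,1]*th*v[...,1]/r,K[0,2]+K[0,0]*th*v[...,0]/r],-1)
def flat(im,s,x0,x1,y0,y1,z,ppm=1000):
    "ortho picture of plane z: rows = x falling, cols = y falling"
    X,Y=np.meshgrid(np.arange(x1,x0,-1/ppm),np.arange(y1,y0,-1/ppm),indexing="ij")
    mp=proj(np.stack([X,Y,0*X+z],-1),s).astype(np.float32)
    return cv2.remap(im,mp[...,1],mp[...,0],cv2.INTER_LINEAR)
'''
open("h.py","w").write(s)
E
python3 - <<'E'
from h import *
s=robot.sense(); im=cv2.imread("pics/w1.png")
f=flat(im,s,.48,.70,.12,.40,.055,2500); cv2.imwrite("pics/f1.png",f); print(f.shape)
E
```

```text
(550, 700, 3)
```

View pics/f1.png

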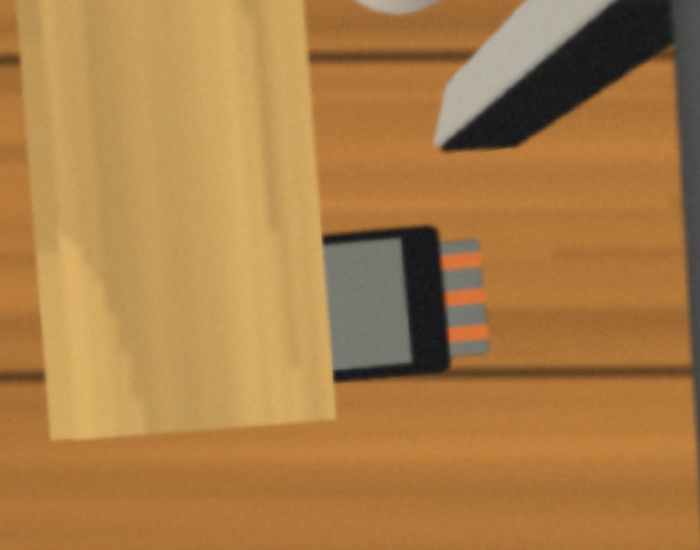

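The wrist picture, flattened at z=55 mm, shows the pack block's front corners at (437,228) and (449,370) and the rack edge at column 325. That puts the pack axis at about -85.3° and the front centre at (0.580, 0.223).

```bash
python3 -c "
from h import *
goto(.5786,.245,.011)"
```

```text
shift cm [-2.13  2.69 19.45] at [0.5504 0.2647 0.2055] yaw 0.06
```

Request:
move_arm --deltas '[[[-1.07,1.35,0,-0.02,1],[-1.07,1.34,0,0,1],[0,0,4.5,0,1],[0,0,4.5,0,1],[0,0,4.5,0,1],[0,0,3,0,1],[0,0,2,0,1],[0,0,0.9,0,1],[0,0,0,0,1]]]'

```text
clock: 4.55
position: [0.5787, 0.2443, 0.0107]
eef_rot: [-2.135, -2.304, 0.002]
wrist_force: [-0.4, 0.3, 0.5]
gripper_width: 0.0939
grip_force: 0.0
```

```bash
python3 -c "
from h import *
goto(.5786,.245,.011); save('wrist','w2.png')"
```

```text
shift cm [ 0.07 -0.01 -0.03] at [0.5787 0.2443 0.0107] yaw 0.076
```

View pics/w2.png

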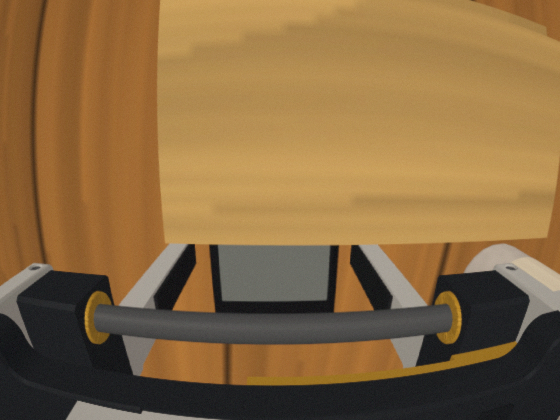

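The fingers straddle the pack evenly, at about columns 190 and 360 around its edges at 215 and 335. Close and pull.

Request:
move_arm --deltas '[[[0,0,0,0,-1],[0,0,0,0,-1],[0,0,0,0,-1],[0,0,0,0,-1],[0,0,0,0,-1],[0,0,0,0,-1]]]'

```text
clock: 5.2
position: [0.5789, 0.2452, 0.0118]
eef_rot: [2.135, 2.304, 0.001]
wrist_force: [-0.7, -0.5, 5.5]
gripper_width: 0.0598
grip_force: 30.0
```

Request:
move_arm --deltas '[[[-0.5,0,0,0,-1],[-1,0,0,0,-1],[-1.5,0,0,0,-1],[-1.5,0,0,0,-1],[-1.5,0,0,0,-1],[-1.5,0,0,0,-1],[-1.5,0,0,0,-1],[-1,0,0,0,-1],[-0.5,0,0,0,-1],[0,0,0,0,-1]]]'

```text
clock: 6.2
position: [0.5871, 0.1395, 0.0118]
eef_rot: [2.136, 2.303, 0.0]
wrist_force: [0.4, -2.4, 7.5]
gripper_width: 0.0599
grip_force: 30.0
```

Request:
move_arm --deltas '[[[0,0,-0.15,-0.14,-1],[0,0,0,-0.14,-1],[0,0,0,-0.14,-1],[0,0,0,-0.14,-1],[0,0,0,-0.14,-1],[0,0,0,-0.14,-1],[0,0,0,-0.14,-1],[0,0,0,-0.14,-1],[0,0,0,-0.14,-1],[0,0,0,-0.14,-1]]]'

```text
clock: 7.2
position: [0.5861, 0.1399, 0.0123]
eef_rot: [-0.14, -3.137, 0.002]
wrist_force: [0.4, -0.0, -4.1]
gripper_width: 0.0597
grip_force: 30.0
```

Request:
move_arm --deltas '[[[0,0,0,-0.14,-1],[0,0,0,-0.04,-1],[0,0,0,0,-1],[0,0,0.1,0,-1],[0,0,0,0,1],[0,0,0,0,1],[0,0,0,0,1],[0,0,0,0,1]]]'

```text
clock: 8.0
position: [0.5868, 0.1404, 0.0121]
eef_rot: [-0.134, 3.138, -0.0]
wrist_force: [0.4, 0.1, -0.2]
gripper_width: 0.0882
grip_force: 0.0
```

Request:
move_arm --deltas '[[[0,0,-2,0,1],[0,0,-4,0,1],[0,0,-5,0,1],[0,0,-5,0,1],[0,0,-4,0,1],[0,0,-2,0,1],[0,0,0,0,1],[0,0,0,0,1]]]'

```text
clock: 8.8
position: [0.5865, 0.1404, 0.2317]
eef_rot: [-0.134, 3.139, -0.0]
wrist_force: [-0.0, -0.5, 0.4]
gripper_width: 0.0941
grip_force: 0.0
```

Run:
```python
from h import *
goto(); s=robot.sense(); im=save("wrist","w3.png")
for t,z in (("pack",0),("pack_nose",.0275),("bay_mouth",.01),("charger",0),("dial_grip",.109)):
  for k in robot.spot_point(t,"wrist")[:2]: print(t,round(k["score"],2),np.round(k["centre"],1),hit("wrist",k["centre"],z,s).round(4))
A=flat(im,s,.46,.70,.04,.22,.055,2200); B=flat(im,s,.46,.70,-.13,.04,.076,2200)
cv2.imwrite("pics/f3.png",np.hstack([A,B])[:,:,::-1]); print(A.shape,B.shape)
```

```text
shift cm [0. 0. 0.] at [0.5865 0.1404 0.2317] yaw 1.656
pack 0.8 [160.1 274. ] [0.5572 0.14   0.    ]
pack 0.52 [185.  409.3] [0.5716 0.3266 0.    ]
pack_nose 0.81 [219.5 272.6] [0.6272 0.1442 0.0275]
bay_mouth 0.65 [171.7 137.8] [ 0.583  -0.0379  0.01  ]
charger 0.72 [175.4  97.9] [ 0.5933 -0.1063  0.    ]
dial_grip 0.75 [226.3  27.3] [ 0.6398 -0.1549  0.109 ]
(528, 396, 3) (528, 374, 3)
```

View pics/f3.png

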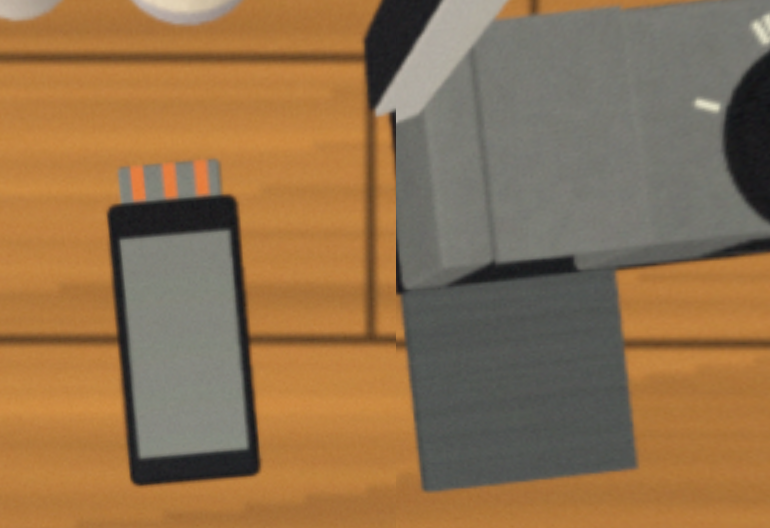

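The pack lies with its block front at (108–236, ~202) and tail at (132–260, ~478), yaw 0.087. The deck corners are at (404,292), (424,490), (636,467) and (615,270); I'll map those from the z=76 mm picture down to the deck height.

Run:
```python
from h import *
s=robot.sense(); e,_=ray("wrist",(200,200),s); print(e)
P=[]
for c,r in ((424,490),(636,467),(404,292),(615,270)):
  p=np.array([.70-r/2200,.04-(c-396)/2200,.076]); q=e+(p-e)*(.01-e[2])/(.076-e[2]); P.append(q); print(q.round(4))
fm=(P[0]+P[1])/2; bm=(P[2]+P[3])/2; d=P[0]-P[1]; print("front mid",fm,"back mid",bm,"w",np.linalg.norm(d),"yaw",np.arctan2(-d[0],d[1]), np.arctan2(*(bm-fm)[1::-1]), np.linalg.norm(bm-fm))
c=np.array([np.cos(.103),np.sin(.103)]); print("mouth est",fm[:2]+.11*c)
goto(.5553-.045,.1373-.004,.02)
```

```text
[0.51335172 0.13432333 0.41051029]
[0.4702 0.0062 0.01  ]
[ 0.4827 -0.1092  0.01  ]
[0.5779 0.017  0.01  ]
[ 0.5899 -0.0978  0.01  ]
front mid [ 0.47641285 -0.05153697  0.01      ] back mid [ 0.58389804 -0.04038028  0.01      ] w 0.11605352077785763 yaw 0.10806789500836178 0.10342709132118491 0.10806265400905012
mouth est [ 0.58582987 -0.04022699]
shift cm [ 7.62 -0.04 21.12] at [0.5864 0.1403 0.2311] yaw 1.656
```

```bash
python3 -c "
from h import *
goto(.5204,.1342,.012)"
```

```text
shift cm [ 6.6  -0.04 21.92] at [0.5864 0.1403 0.2311] yaw 1.656
```

Request:
move_arm --deltas '[[[3.3,0,0,0,1],[3.3,0,0,0,1],[0,0,4.5,0,1],[0,0,4.5,0,1],[0,0,4.5,0,1],[0,0,4,0,1],[0,0,2.5,0,1],[0,0,1.9,0,1],[0,0,0,0,1],[0,0,0,0,-1]]]'

```text
clock: 10.1
position: [0.5209, 0.1348, 0.0132]
eef_rot: [0.134, -3.138, 0.0]
wrist_force: [0.6, -0.4, 1.1]
gripper_width: 0.0893
grip_force: 0.0
```

Request:
move_arm --deltas '[[[0,0,0,0,-1],[0,0,0,0,-1],[0,0,0,0,-1],[0,0,0,0,-1],[0,0,0,0,-1],[0,0,-1,0,-1],[0,0,-1,0,-1],[0,0,-0.8,0,-1],[0,0,0,0,-1]]]'

```text
clock: 11.0
position: [0.5216, 0.1349, 0.0424]
eef_rot: [-0.134, 3.137, 0.001]
wrist_force: [-0.8, -0.9, -5.3]
gripper_width: 0.0599
grip_force: 30.0
```

Run:
```python
from h import *
goto(); print(robot.sense()["ft_torque"],robot.sense()["wrist_force"]); im=save("scene","s4.png"); w=save("wrist","w4.png")
c=cv2.resize(im[200:340,200:400],None,fx=3,fy=3,interpolation=cv2.INTER_CUBIC); cv2.imwrite("pics/s4c.png",c[:,:,::-1])
```

```text
shift cm [0. 0. 0.] at [0.5216 0.1349 0.0424] yaw 1.656
[ 0.00120544  0.15785327 -0.04416676] [-0.77799843 -0.89096143 -5.2721789 ]
```

View pics/s4c.png

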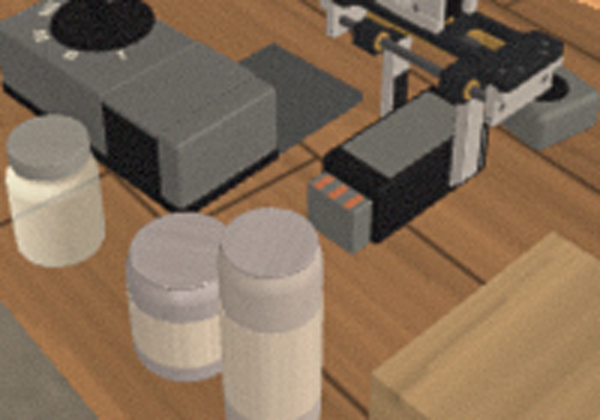

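The crop shows the pack gripped by its tail, with its nose face centred at about (338,215). I'll check for droop.

Run:
```python
from h import *
robot.read_camera("scene")
r=robot.spot_point("pack_nose","scene"); print(r[:1])
m=cam("scene"); K=m["mtx"]; Rm=R.from_rotvec(m["orientation"]).as_matrix()
def pj(P): c=Rm.T@(np.array(P)-m["eye"]); return (K@[c[0]/-c[2],-c[1]/-c[2],1])[:2]
p=robot.sense()["position"]; g=np.array([p[0],p[1],p[2]+.019])
for a in (0,5,10,15):
  t=np.radians(a); d=np.array([np.cos(.086)*np.cos(t),np.sin(.086)*np.cos(t),-np.sin(t)]); u=np.array([np.cos(.086)*np.sin(t),np.sin(.086)*np.sin(t),np.cos(t)]); l=np.array([-np.sin(.086),np.cos(.086),0])
  o=g-.0038*u
  print(a,"nose",pj(o+.11*d), "crop corners TL,BL,BR of nose and block BR,TR", [((pj(o+dx*d+y*l+z*u)-[200,200])*3).round(0) for dx,y,z in ((.11,-.024,.0155),(.11,-.024,-.0275),(.11,.024,-.0275),(.09,.03,-.0275),(.09,.03,.0275))])
```

```text
[]
0 nose [309.78060233 271.38310591] crop corners TL,BL,BR of nose and block BR,TR [array([306., 183.]), array([306., 226.]), array([352., 258.]), array([377., 249.]), array([379., 193.])]
5 nose [309.949797   274.42951045] crop corners TL,BL,BR of nose and block BR,TR [array([306., 193.]), array([309., 233.]), array([355., 265.]), array([379., 254.]), array([377., 202.])]
10 nose [310.37668099 277.2241902 ] crop corners TL,BL,BR of nose and block BR,TR [array([306., 202.]), array([313., 239.]), array([358., 271.]), array([382., 259.]), array([376., 211.])]
15 nose [311.05230224 279.74769698] crop corners TL,BL,BR of nose and block BR,TR [array([307., 211.]), array([317., 244.]), array([362., 276.]), array([385., 263.]), array([375., 220.])]
```

The pack hangs level: the observed corners match 0°. I'll lift it clear and carry it over to the deck.

```bash
python3 -c "
from h import *
goto(.4617,-.0532,.10)"
```

```text
shift cm [  7.48 -18.22  -5.92] at [0.5207 0.1347 0.0407] yaw 1.656
```

Request:
move_arm --deltas '[[[0,0,-2,0,-1],[0,0,-3,0,-1],[0.5,-1.2,-1,0,-1],[1.5,-3.5,0,0,-1],[1.5,-3.5,0,0,-1],[1.5,-3.5,0,0,-1],[1.5,-3.5,0,0,-1],[0.7,-2,0,0,-1],[0.28,-1,0,-0.02,-1],[0,0,0,0,-1]]]'

```text
clock: 12.2
position: [0.4608, -0.055, 0.1004]
eef_rot: [0.161, -3.137, 0.001]
wrist_force: [0.6, 0.2, -5.5]
gripper_width: 0.0603
grip_force: 30.0
```

Run:
```python
from h import *
goto(.4617,-.0532,.04)
s=robot.sense(); im=robot.read_camera("wrist")
for t,z in (("bay_mouth",.01),("pack_nose",.09)):
  for k in robot.spot_point(t,"wrist")[:1]: print(t,round(k["score"],2),np.round(k["centre"],1),hit("wrist",k["centre"],z,s).round(4))
# flattened: deck + housing roof edge, planes
A=flat(im,s,.44,.66,-.14,.05,.01,2000); B=flat(im,s,.44,.66,-.14,.05,.076,2000)
cv2.imwrite("pics/f5.png",np.hstack([A,B])[:,:,::-1])
```

```text
shift cm [-0.12  0.18  6.04] at [ 0.4608 -0.055   0.1004] yaw 1.673
```

View pics/f5.png

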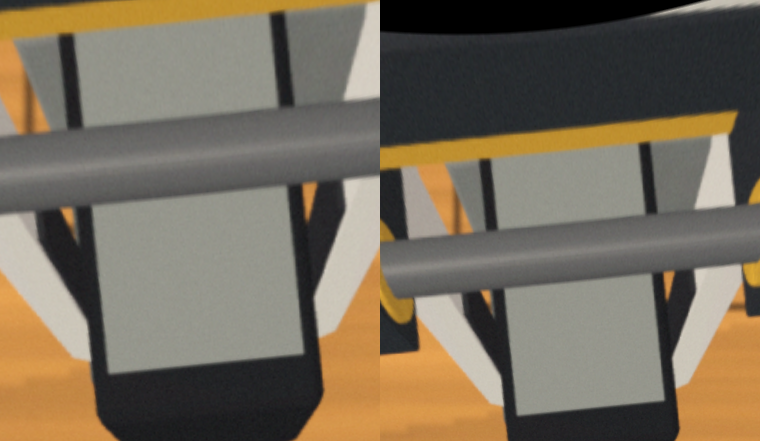

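Request:
move_arm --deltas '[[[-0.1,0.18,2,0,-1],[0,0,2.5,0,-1],[0,0,1.8,0,-1],[0,0,0.8,0,-1],[0,0,0,0,-1],[0,0,0,0,-1]]]'

```text
clock: 12.95
position: [0.4631, -0.0508, 0.0305]
eef_rot: [-0.166, 3.137, -0.0]
wrist_force: [0.1, 0.6, -4.4]
gripper_width: 0.0597
grip_force: 30.0
```

Run:
```python
from h import *
goto(.4617,-.0532,.026); print(robot.sense()["wrist_force"],robot.sense()["ft_torque"])
im=save("top","t6.png"); im2=robot.read_camera("scene")
c=cv2.resize(im[150:270,230:350],None,fx=4,fy=4,interpolation=cv2.INTER_CUBIC); d=cv2.resize(im2[170:290,200:330],None,fx=2.4,fy=2.4,interpolation=cv2.INTER_CUBIC)
o=np.zeros((480,800,3),np.uint8); o[:,:480]=c; o[:288,480:792]=d; cv2.imwrite("pics/t6c.png",o[:,:,::-1])
```

```text
shift cm [ 0.16 -0.22  0.45] at [ 0.4631 -0.0508  0.0305] yaw 1.676
[ 0.12933298  0.55600019 -4.41007974] [0.00156792 0.1398572  0.00227573]
```

View pics/t6c.png

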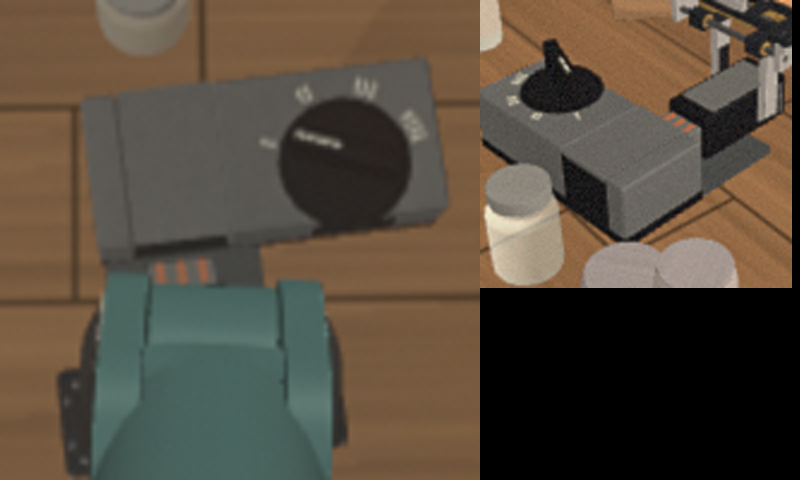

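The top crop shows the nose (149–215) centred on the bay opening (133–228). The dial is at the one-bar mark, so its angle is 0. Insert gently.

Request:
move_arm --deltas '[[[0,0,0.4,0,-1],[-0.6,0,0,0,-1],[-0.6,0,0,0,-1],[-0.6,0,0,0,-1],[-0.6,0,0,0,-1],[-0.6,0,0,0,-1],[0,0,0,0,-1]]]'

```text
clock: 13.75
position: [0.4934, -0.0478, 0.026]
eef_rot: [-0.165, 3.137, -0.0]
wrist_force: [-0.3, -0.2, -4.7]
gripper_width: 0.0595
grip_force: 30.0
```

Request:
move_arm --deltas '[[[-0.7,0,0,0,-1],[-0.7,0,0,0,-1],[-0.7,0,0,0,-1],[-0.7,0,0,0,-1],[-0.7,0,0,0,-1],[-0.7,0,0,0,-1],[0,0,0,0,-1]]]'

```text
clock: 14.45
position: [0.5352, -0.0434, 0.026]
eef_rot: [-0.165, 3.137, -0.0]
wrist_force: [0.5, -0.5, -5.1]
gripper_width: 0.0593
grip_force: 30.0
```

Request:
move_arm --deltas '[[[0,0,0.15,0,-1],[0,0,0.1,0,-1],[-0.3,0,0,0,-1],[-0.3,0,0,0,-1],[-0.2,0,0,0,-1],[0,0,0,0,-1]]]'

```text
clock: 15.05
position: [0.5424, -0.0427, 0.0236]
eef_rot: [-0.165, 3.137, -0.0]
wrist_force: [-2.0, -0.5, -0.0]
gripper_width: 0.0595
grip_force: 30.0
```

Request:
move_arm --deltas '[[[-0.2,0,0,0,-1],[-0.2,0,0,0,-1],[0,0,0,0,-1]]]'

```text
clock: 15.35
position: [0.5452, -0.0425, 0.0235]
eef_rot: [0.165, -3.135, 0.0]
wrist_force: [-10.5, 0.1, 10.1]
gripper_width: 0.0599
grip_force: 30.0
```

Request:
move_arm --deltas '[[[-0.2,0,0,0,-1],[0,0,0,0,-1]]]'

```text
clock: 15.55
position: [0.5458, -0.0424, 0.0233]
eef_rot: [0.164, -3.133, 0.0]
wrist_force: [-18.5, -3.0, 17.1]
gripper_width: 0.06
grip_force: 30.0
```

Firm contact at x=0.546, where home was expected. Release, rise and look.

Request:
move_arm --deltas '[[[-0.1,0,-0.1,0,-1],[0,0,0,0,-1],[0,0,0,0,1],[0,0,0,0,1],[0,0,0,0,1],[0,0,0,0,1],[0,0,0,0,1]]]'

```text
clock: 16.25
position: [0.5494, -0.0419, 0.0246]
eef_rot: [-0.165, 3.137, -0.0]
wrist_force: [1.0, -0.1, 0.1]
gripper_width: 0.0935
grip_force: 0.0
```

Request:
move_arm --deltas '[[[0,0,-2,0,1],[0,0,-4,0,1],[0,0,-5,0,1],[0,0,-5,0,1],[0,0,-4,0,1],[0,0,-2,0,1],[0,0,0,0,1],[0,0,0,0,1]]]'

```text
clock: 17.05
position: [0.5491, -0.0419, 0.2442]
eef_rot: [-0.165, 3.137, -0.0]
wrist_force: [-0.7, -0.8, -0.2]
gripper_width: 0.094
grip_force: 0.0
```

Run:
```python
from h import *
goto(); s=robot.sense(); im=save("wrist","w7.png")
for t,z in (("dial_grip",.109),("pack",.01)):
  for k in robot.spot_point(t,"wrist")[:1]: print(t,round(k["score"],2),np.round(k["centre"],1),hit("wrist",k["centre"],z,s).round(4))
robot.read_camera("top")
for k in robot.spot_point("dial_grip","top")[:1]: print(k["score"],hit("top",k["centre"],.109))
A=flat(im,s,.48,.70,-.20,.02,.065,1800); B=flat(im,s,.56,.74,-.24,-.06,.122,2200)
o=np.zeros((396,792,3),np.uint8); o[:,:396]=A[:396,:396]; o[:,396:]=B[:396,:396]; cv2.imwrite("pics/f7.png",o[:,:,::-1])
```

```text
shift cm [0. 0. 0.] at [ 0.5491 -0.0419  0.2442] yaw 1.676
dial_grip 0.75 [265.8 161.4] [ 0.6359 -0.156   0.109 ]
pack 0.94 [205.3 272.5] [ 0.5794 -0.0385  0.01  ]
0.56 [ 0.63755706 -0.16163618  0.109     ]
```

View pics/f7.png

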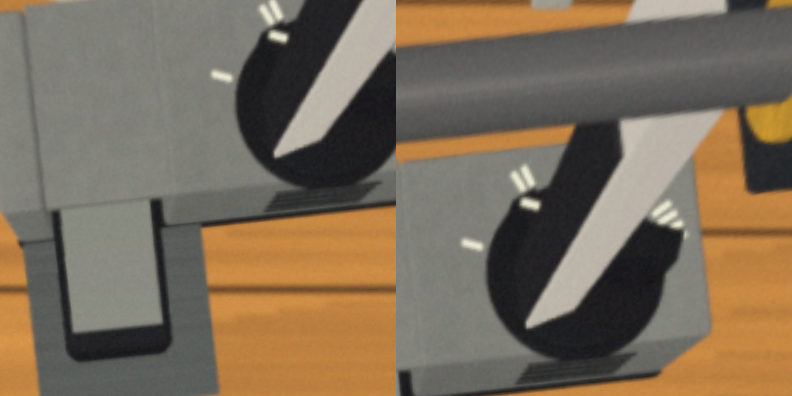

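The pack's tail is at (119,355) in the left half and the roof edge at row 205, so roughly 82 mm sticks out. I have time to spare, so I'll push the tail once with shut fingers to be sure.

Request:
move_arm --deltas '[[[4,0,0,0,-1],[3.7,0,0,0,-1],[0,0,2,0,-1],[0,0,4.5,0,-1],[0,0,5,0,-1],[0,0,4.5,0,-1],[0,0,3.4,0,-1],[0,0,2,0,-1],[0,0,0,0,-1]]]'

```text
clock: 18.2
position: [0.4707, -0.0499, 0.0279]
eef_rot: [0.165, -3.132, -0.001]
wrist_force: [0.8, 0.9, 1.0]
gripper_width: 0.0253
grip_force: 0.0
```

Request:
move_arm --deltas '[[[-0.5,0,0,0,-1],[-0.5,0,0,0,-1],[-0.5,0,0,0,-1],[-0.3,0,0,0,-1],[-0.3,0,0,0,-1],[0,0,0,0,-1]]]'

```text
clock: 18.8
position: [0.494, -0.0478, 0.0307]
eef_rot: [-0.165, 3.137, -0.0]
wrist_force: [-0.5, 0.1, -0.2]
gripper_width: 0.0004
grip_force: 0.0
```

Request:
move_arm --deltas '[[[-0.2,0,0,0,-1],[-0.2,0,0,0,-1],[0,0,0,0,-1]]]'

```text
clock: 19.1
position: [0.4958, -0.0476, 0.0302]
eef_rot: [0.164, -3.134, -0.0]
wrist_force: [-10.1, -0.5, 9.0]
gripper_width: 0.0003
grip_force: 5.2
```

Request:
move_arm --deltas '[[[-0.2,0,0,0,-1],[0,0,0,0,-1]]]'

```text
clock: 19.3
position: [0.4958, -0.0476, 0.0299]
eef_rot: [0.164, -3.13, -0.0]
wrist_force: [-22.7, -1.9, 19.5]
gripper_width: 0.0006
grip_force: 11.5
```

Solid stop, with the tail at x≈0.5045 against 0.5055 expected for home. Next is the dial.

Request:
move_arm --deltas '[[[1,0,0,0,-1],[1.5,0,0,0,-1],[0,0,-3,0,0],[0,0,-5,0,1],[0,0,-5,0,1],[0,0,-4,0,1],[0,0,0,0.14,1],[0,0,0,0.14,1],[0,0,0,0.14,1],[0,0,0,0.14,1]]]'

```text
clock: 20.3
position: [0.4745, -0.0498, 0.2006]
eef_rot: [0.717, 3.058, 0.0]
wrist_force: [-0.5, -0.9, 0.4]
gripper_width: 0.061
grip_force: 0.0
```

Request:
move_arm --deltas '[[[0,0,0,0.14,1],[0,0,0,0.14,1],[0,0,0,0.14,1],[0,0,0,0.14,1],[0,0,0,0.14,1],[0,0,0,0.14,1],[0,0,0,0.14,1],[0,0,0,0.14,1],[0,0,0,0.14,1],[0,0,0,0.12,1]]]'

```text
clock: 21.3
position: [0.4745, -0.0498, 0.2005]
eef_rot: [2.5, 1.902, 0.0]
wrist_force: [-0.2, -0.4, -1.2]
gripper_width: 0.0938
grip_force: 0.0
```

Run:
```python
from h import *
goto(.637,-.156,.18); s=robot.sense(); print(s["q"].round(2)); im=robot.read_camera("wrist")
for t,z in (("dial_grip",.109),):
  for k in robot.spot_point(t,"wrist")[:1]: print(t,round(k["score"],2),np.round(k["centre"],1),hit("wrist",k["centre"],z,s).round(4))
```

```text
shift cm [-5.9  18.49  2.05] at [ 0.4745 -0.0498  0.2005] yaw -0.27
[-0.16  0.16  0.22  1.98 -0.04  1.01 -0.19]
dial_grip 0.62 [264.4 452.6] [ 0.6369 -0.1533  0.109 ]
```

Request:
move_arm --deltas '[[[-1.18,3.7,0,0,1],[-1.18,3.7,0,0,1],[-1.18,3.7,0,0,1],[-1.18,3.7,0,0,1],[-1.18,3.7,0,0,1],[0,0,0,0,1],[0,0,0,0,1]]]'

```text
clock: 22.1
position: [0.6376, -0.1554, 0.1997]
eef_rot: [-2.492, -1.912, 0.001]
wrist_force: [-0.1, 0.3, 0.1]
gripper_width: 0.0939
grip_force: 0.0
```

Run:
```python
from h import *
goto(.637,-.156,.09); s=robot.sense(); im=save("wrist","w8.png")
for k in robot.spot_point("dial_grip","wrist")[:1]: print(round(k["score"],2),np.round(k["centre"],1),hit("wrist",k["centre"],.109,s).round(4))
for c,p in (("c",(.637,-.156)),("tip",(.637+.034*np.cos(1.305),-.156+.034*np.sin(1.305)))): print(c,proj((*p,.122),s).round(1))
f=flat(im,s,.60,.69,-.20,-.11,.122,1000); g=f.max(2)
m=(g>130).astype(np.uint8); n,l,st,ce=cv2.connectedComponentsWithStats(m)
for i in range(1,n):
  if st[i,4]>8:
    r,c=np.nonzero(l==i); P=np.c_[.69-r/1000,-.11-c/1000]; w,V=np.linalg.eigh(np.cov(P.T)); print(st[i],P.mean(0).round(4),np.arctan2(V[1,1],V[0,1]).round(2))
```

```text
shift cm [-0.07 -0.03 10.97] at [ 0.6376 -0.1554  0.1997] yaw -0.262
0.76 [211.5 272. ] [ 0.6368 -0.155   0.109 ]
c [216.8 272.5]
tip [175.8 272.7]
[   0    0   91   90 3032] [ 0.6531 -0.1688] -2.61
[  7  41  32  11 117] [ 0.6442 -0.1323] 1.31
```

The pointer line measures at 1.31 rad against 1.305 expected, and the tool is centred to within 1 mm. Descend, grip and turn.

Request:
move_arm --deltas '[[[0,0,4,0,1],[0,0,4,0,1],[0,0,2,0,1],[0,0,1,0,1],[0,0,0,0,-1],[0,0,0,0,-1],[0,0,0,0,-1],[0,0,0,0,-1],[0,0,0,0,-1],[0,0,0,0,-1]]]'

```text
clock: 23.2
position: [0.6379, -0.1551, 0.0908]
eef_rot: [2.494, 1.91, 0.0]
wrist_force: [-0.3, 0.3, 0.3]
gripper_width: 0.049
grip_force: 0.0
```

Request:
move_arm --deltas '[[[0,0,0,0,-1],[0,0,0,0,-1],[0,0,0,0,-1],[0,0,0,0,-1]]]'

```text
clock: 23.6
position: [0.6378, -0.155, 0.0904]
eef_rot: [2.494, 1.91, -0.0]
wrist_force: [2.3, -0.6, 1.1]
gripper_width: 0.0176
grip_force: 2.3
```

Request:
move_arm --deltas '[[[0,0,0,0,-1],[0,0,0,0,-1],[0,0,0,0.1,-1],[0,0,0,0.1,-1],[0,0,0,0.1,-1],[0,0,0,0.1,-1],[0,0,0,0.1,-1],[0,0,0,0.1,-1],[0,0,0,0.1,-1],[0,0,0,0.1,-1]]]'

```text
clock: 24.6
position: [0.6388, -0.1555, 0.0906]
eef_rot: [3.041, 0.781, 0.003]
wrist_force: [8.6, -4.4, -7.8]
gripper_width: 0.0159
grip_force: 30.0
```

Request:
move_arm --deltas '[[[0,0,0,0.1,-1],[0,0,0,0.1,-1],[0,0,0,0.1,-1],[0,0,0,0.1,-1],[0,0,0,0.1,-1],[0,0,0,0.1,-1],[0,0,0,0.1,-1],[0,0,0,0.1,-1],[0,0,0,0,-1]]]'

```text
clock: 25.5
position: [0.6388, -0.1558, 0.0906]
eef_rot: [3.105, -0.465, 0.004]
wrist_force: [7.8, -5.6, -6.6]
gripper_width: 0.0157
grip_force: 30.0
```

```bash
python3 -c "
from h import *
goto(.637,-.155,.09); s=robot.sense(); print(s['ft_torque'],s['wrist_force'],s['gripper_width'],s['q'].round(2))"
```

```text
shift cm [-0.2  -0.02  0.06] at [ 0.6388 -0.1558  0.0906] yaw -1.868
[-1.17670110e+00 -1.84445967e+00 -1.74261000e-03] [ 7.82841765 -5.62091268 -6.61677403] 0.015733171870467178 [-0.24  0.67  0.62  1.64 -0.45  0.97 -1.33]
```

Yaw is -1.868, a turn of 1.60, and the residual torque about z is about zero, so it sits in the detent. Let go, rise straight up and look.

Request:
move_arm --deltas '[[[0,0,0,0,1],[0,0,0,0,1],[0,0,0,0,1],[0,0,0,0,1],[0,0,0,0,1],[0,0,0,0,1],[0,0,-3,0,1],[0,0,-5,0,1],[0,0,-5,0,1],[0,0,-3,0,1]]]'

```text
clock: 26.5
position: [0.6383, -0.1556, 0.2545]
eef_rot: [3.108, -0.459, 0.005]
wrist_force: [-0.1, -0.3, -0.4]
gripper_width: 0.0921
grip_force: 0.0
```

Request:
move_arm --deltas '[[[3,0,0,0,1],[4.5,0,0,0,1],[4.5,0,0,0,1],[4.5,0,0,0,1],[3,0,0,0,1],[0,0,0,0,1],[0,0,0,0,1]]]'

```text
clock: 27.2
position: [0.8212, -0.2112, 0.2495]
eef_rot: [3.107, -0.46, -0.002]
wrist_force: [-0.1, -0.3, -0.1]
gripper_width: 0.0939
grip_force: 0.0
```

Run:
```python
from h import *
goto(); a=robot.read_camera("top"); b=robot.read_camera("scene"); s=robot.sense(); w=robot.read_camera("wrist")
c=cv2.resize(a[140:290,200:360],(400,375),interpolation=cv2.INTER_CUBIC); d=cv2.resize(b[140:360,160:440],(400,314),interpolation=cv2.INTER_CUBIC)
e=cv2.resize(w,(300,225))
o=np.zeros((600,800,3),np.uint8); o[:375,:400]=c; o[:314,400:]=d; o[375:600,:300]=e; cv2.imwrite("pics/end.png",o[:,:,::-1])
```

```text
shift cm [0. 0. 0.] at [ 0.8212 -0.2112  0.2495] yaw -1.865
```

View pics/end.png

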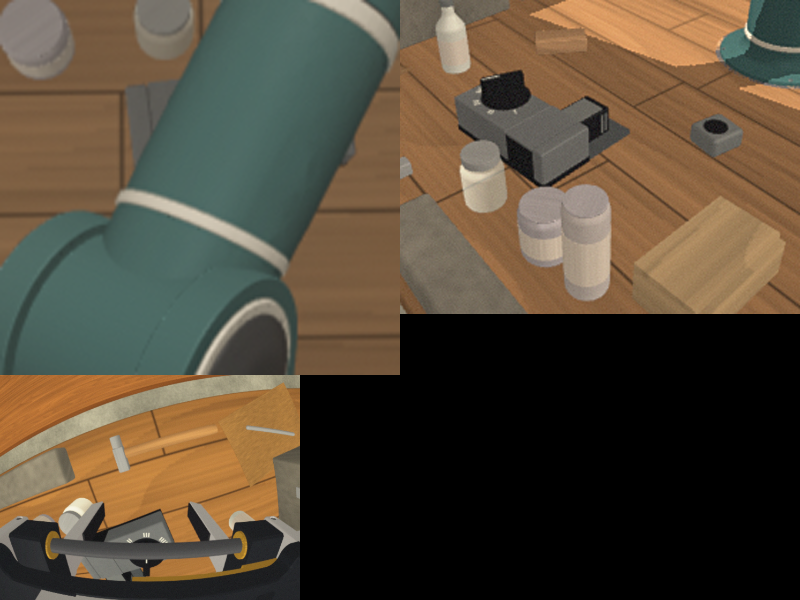

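Run:
```python
from h import *
s=robot.sense(); w=robot.read_camera("wrist")
c=np.array([.6375,-.1555])
print("centre",proj((*c,.122),s))
for a in (0,.8,1.6,2.4):
  t=1.305-a; pts=[(*(c+r*np.array([np.cos(t),np.sin(t)])),.1225) for r in np.arange(-.034,.035,.004)]
  print(a,[int(w[tuple(proj(p,s).round().astype(int))].max()) for p in pts])
```

```text
centre [355.63457578 273.47400173]
0 [175, 171, 167, 96, 31, 29, 29, 28, 31, 32, 32, 32, 27, 37, 104, 121, 118, 120]
0.8 [177, 175, 181, 179, 175, 177, 46, 28, 29, 28, 28, 29, 30, 33, 30, 63, 92, 97]
1.6 [86, 33, 27, 28, 23, 27, 30, 30, 30, 30, 33, 218, 229, 218, 93, 95, 87, 86]
2.4 [81, 82, 88, 87, 71, 172, 42, 33, 33, 31, 26, 29, 28, 31, 27, 61, 88, 98]
```

The white line lies along the direction for 1.6 rad, which is the three-bar mark. Handing in.

```bash
python3 -c "
from h import *
print(robot.hand_in())"
```

```text
the job is handed in; nothing more can be done
None
```

The pack is fully home in the charger's bay, contacts first, the dial is on the three-bar mark and released, and the other things were left where they stood; the job is handed in at about 27 s of the 72 s allowed.

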